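# Stack the component tray and close the stack

## Task

Take the small dark grey tray out of the aluminium holder by its ends, set it down on the clear bench and let go, then grip it by its long sides and stack it on the tray that already sits between the two uprights of the stacking base, turned so that the cut corners lie over each other and its skirt drops fully down over the tray below. Then put the flat dark grey cover on top in the same way, so that the whole stack is seated level with nothing riding up. Leave the tip tin and the spudger where they are.

Things in the scene. Friction and masses are not known exactly. Their poses are not given: they have to be found in the camera images.
- tray_c (a point): Centre of the loose dark grey tray to stack, 64 x 46 x 20.5 mm; point 10 mm above its underside. x along the 64, y along the 46, z up; corner (+x,+y) is cut at 45 degrees, 14 mm legs. Outer faces upright to 16 mm; above, a 4.5 mm bevelled step set in 4.5 mm. Skirt below: 5 mm deep, 3 mm walls, 1.5 mm play over a step. Trays stack at 16 mm. Starts flat on the holder's floor, about half a turn from the holder's axes.
- tray_low_c (a point): Centre of an identical loose tray already seated on the stacking base; point 10 mm above its underside, axes and cut corner as for the tray, cut corner over the base's. It must stay seated. The next tray seats with its centre point 16 mm above this one, and only with the cut corners matched.
- cover_c (a point): Centre of the loose dark grey flat cover, 64 x 46 x 14 mm, lying right way up on the bench; point 7 mm above its underside. Outline, axes, cut corner (+x,+y) and skirt as the tray; upright outer faces over its full height, smooth top with three light grey lines, no step. Seated, this point is 13 mm above the centre point of the tray under it.
- stack_base_seat (a point): Centre of the seating face of the fixed aluminium stacking base, 8 mm above the bench: plate 98 x 62 mm with a step like a tray's, cut at (+x,+y). Uprights stand 4 mm beyond both 64 mm ends of the trays (at +x and -x; 6 mm thick, 30 mm wide, tops 62 mm above the bench), leaving no room there for fingers; the long sides (+y, -y) are open.
- holder_floor (a point): Centre of the floor of the fixed aluminium holder, 4 mm above the bench. Its ends (+x, -x) are open and end flush with the tray; side walls at +y and -y, 26 mm high, stand 3 mm off the tray's long sides. Holder, stacking base and cover trade places from start to start (left, middle, right). The bench round (x 0.54, y 0.04) is always clear for 60 mm each way.
- tip_tin: Loose round tin, 56 mm across, 32 mm high, a bystander; origin at the centre of its underside.
- spudger: Loose thin black pry stick, 8 x 122 x 7 mm, lying on the bench, a bystander; origin at the centre of its underside, long axis its y.
Mind the look-alikes: they are no part of the job. Leave any blue or green look-alike of the part that bears holder_floor alone.

How it is judged:
On the way, in this order (a step that is already met when the one before it is completed fails the run):
1. the tray lies flat on the bench, out of the holder and let go (height (world z) of tray_c between 0.0085 and 0.0115 m and angle between tray_c's own z axis and vertical below 0.06 rad and horizontal distance between tray_c and holder_floor above 0.05 m and contact force between tray and the fingers below 0.1 N), for 0.2 s.
2. the tray is seated over the tray on the stacking base, with the cut corners matched, and let go (horizontal distance between tray_low_c and stack_base_seat below 0.0035 m and z of tray_low_c in the frame of stack_base_seat between 0.008 and 0.012 m and angle between each of tray_low_c, tray_c's own z axis and vertical below 0.06 rad and angle between the x axis of tray_low_c and the x axis of stack_base_seat, either way round below 0.12 rad and horizontal distance between tray_c and tray_low_c below 0.0035 m and z of tray_c in the frame of tray_low_c between 0.014 and 0.018 m and angle between the x axis of tray_c and the x axis of tray_low_c, either way round below 0.12 rad and contact force between tray and the fingers below 0.1 N), for 0.2 s.
At the end, for the whole second after the job is handed in: Lower tray on the base, tray on it, cover on top: each within 3.5 mm sideways and 2 mm in height of its seat on the one below, level within 0.06 rad, turned within 0.12 rad with the cut corners over each other; all let go and at rest (all of step 2 and horizontal distance between cover_c and tray_c below 0.0035 m and z of cover_c in the frame of tray_c between 0.011 and 0.015 m and angle between cover_c's own z axis and vertical below 0.06 rad and angle between the x axis of cover_c and the x axis of tray_c, either way round below 0.12 rad and linear speed of each of tray, tray_low, cover below 0.02 m/s and contact force between cover and the fingers below 0.1 N); the robot touches nothing.
It fails at once if the tip tin or the spudger is moved more than 25 mm (distance of any of tip_tin, spudger from where it was at the start of the episode above 0.025 m).
It also fails if it takes over 67 s, if anything falls off the work surface, if the arm or the gripper's body presses on something with over 40 N, if the wrist force passes 120 N, or if a joint passes its speed limit or range.

## Robot

A 6-joint arm with a two-finger parallel gripper is mounted at the origin on a cart in front of the work surface, level with it; the furniture and walls round the work are solid. World frame = base frame: x ahead of the robot, y to its left, z up, the work surface at z = 0. Lengths are in m, angles in rad, forces in N, time in s.
With the tool pointing down it reaches from about 0.275 to 0.725 m from the base axis. Payload 5.6 kg.
Tool frame: the origin (TCP) lies at the very end of the fingers, on their centre line; the grasp point (between the pads) lies 19 mm behind it; z points along the fingers, y is the direction in which the jaws open and shut (so a half turn about z gives the same grasp; the last joint's range is limited). The gripper opens to 85 mm and grips with 20 to 120 N. Pads are 22 mm wide; open, the fingers measure 114 mm over their backs; the gripper's body (76 mm by 85 mm) begins 54 mm behind the grasp point. The pads swing forward as they close: fully open they stand 13 mm farther back than shut.
Start: joints at [1.481, 0.255, 0.108, 0, -1.424, -0.285], TCP at [0.201, 0.512, 0.231] pointing down, gripper open.
Joint ranges: [-2.95, 2.95], [-1.21, 1.97], [-1.09, 1.5], [-2.87, 1.71], [-2.94, -0.07], [-3.05, 3.05]. Speed limits (rad/s): [2.57, 2.57, 3.14, 3.14, 3.14, 3.14].

## Interface

Orientations are given as a 3x3 rotation matrix whose columns are the frame's x, y, z axes.
In Python, from bench import move_ptp, movel, move_joints, let_go, gripper_close, sleep, ik, get_state, grab_frame, camera_model, PlanningError, sign_off gives the robot as it stands. Calls block until the motion is done:
- move_ptp(position, orientation): joint-space move of the TCP to a pose.
- movel(position, speed=0.15, frame=None, guard=None): straight line of the TCP; frame=None keeps the orientation; speed is the mean speed in m/s. With guard (N) it stops when the force on the tool has changed by that much, and returns True; else False.
- move_joints(angles): joint-space move.
- let_go() and gripper_close(strength=None): open the fingers fully, or close them until they stop; strength is the grip in N (None keeps the last).
- sleep(seconds).
- ik(position, orientation): joint angles nearest the present ones, or None.
- get_state(): the state.
- grab_frame(name): name is "scene" or "side" or "wrist"; returns (picture, depth): 400x640x3 uint8, blue, green, red; 400x640 float32, m along the optical axis (not along the pixel's ray), 0 where there is no reading.
- camera_model(name): a dict with "mtx" (3x3 intrinsics, pixels), "D" ([k1, k2, p1, p2, k3] as OpenCV has them; the pictures are not rectified), "world_to_cam" (4x4, takes a point from world to camera coordinates). Camera axes: x right, y up, looking along -z (the intrinsics and any distortion apply to the point x, -y, -z); pixel columns grow to the right and rows downward; lengths in m; the calibration is good to about 2 mm. A picture is of the moment at which its call begins: read the wrist's pose just before it. camera_model takes no time and is no camera call; for the wrist camera it gives the pose at the moment of the call.
A pose or a line that the arm cannot do raises PlanningError and nothing moves.
- sign_off(): hands the job in, once; it reports no verdict.
The state is a dict: "time_s": time; "joints": joint angles; "joint_vel": joint speeds; "joint_torque": joint torques, N m; "tcp_pos": TCP position; "ee_rot": TCP orientation; "force": force on the tool from outside, world axes, zero at the start; "torque": the same for the moment, N m; "finger_gap": finger opening in m.
Only numpy, scipy, OpenCV 4.12 (cv2) and the standard library are available. Lean on these libraries where they do the work, as an engineer would, in place of code of your own. Each camera call takes 0.05 s, during which the arm holds its last target.

## Working session

There is one attempt and no reset: what is moved stays moved. The work goes in short steps, each a Python script; the robot and the scene stay as the last script left them, time stands still between calls to the robot, and variables do not carry over. Pictures are saved under pics/ and viewed, and the job is handed in when it is done.

```bash
ls; mkdir -p pics
python3 - <<'E'
from bench import *
import cv2
for n in ["scene","side"]:
    p,d=grab_frame(n); cv2.imwrite(f"pics/{n}0.png",p)
    import numpy as np; np.save(f"pics/{n}0.npy",d)
    m=camera_model(n); print(n,m)
print(get_state())
E
```

```text
pics
scene {'mtx': array([[370.71372977,   0.        , 326.886877  ],
       [  0.        , 370.71372977, 196.65879531],
       [  0.        ,   0.        ,   1.        ]]), 'D': array([-0.02296061,  0.        ,  0.        ,  0.        ,  0.        ]), 'world_to_cam': array([[ 0.70228692, -0.71162416,  0.01959953, -0.34253692],
       [ 0.46015039,  0.47477564,  0.75023311, -0.38448075],
       [-0.54318939, -0.51786016,  0.66088285, -0.6694667 ],
       [ 0.        ,  0.        ,  0.        ,  1.        ]])}
side {'mtx': array([[463.15901559,   0.        , 323.28937745],
       [  0.        , 463.15901559, 208.38474052],
       [  0.        ,   0.        ,   1.        ]]), 'D': array([-0.01346625,  0.        ,  0.        ,  0.        ,  0.        ]), 'world_to_cam': array([[-0.93867939, -0.34398287,  0.0235963 ,  0.60843722],
       [ 0.19044064, -0.46020081,  0.86714911, -0.09737512],
       [-0.2874254 ,  0.81846869,  0.49748933, -1.48018164],
       [ 0.        ,  0.        ,  0.        ,  1.        ]])}
{'time_s': 0.1, 'joints': array([ 1.48060144e+00,  2.55701267e-01,  1.07143008e-01, -3.94187825e-04,
       -1.42393470e+00, -2.84604682e-01]), 'joint_vel': array([-0.00121991, -0.00251794,  0.00333733,  0.00205519,  0.00036997,
       -0.00093132]), 'joint_torque': array([-1.97636087e-03, -3.87606990e+01,  2.38476115e+01,  5.37783891e+00,
       -3.73344155e-03, -2.42224566e-06]), 'tcp_pos': array([0.20114143, 0.51142101, 0.23048702]), 'ee_rot': array([[ 9.30559803e-01, -3.66139537e-01, -5.41178338e-04],
       [-3.66139923e-01, -9.30558337e-01, -1.65459878e-03],
       [ 1.02216015e-04,  1.73785010e-03, -9.99998485e-01]]), 'force': array([-0.27910193,  0.65959873, -1.29904674]), 'torque': array([ 0.02496664, -0.00906209,  0.01333176]), 'finger_gap': 0.0853588701634987}
```

View pics/scene0.png

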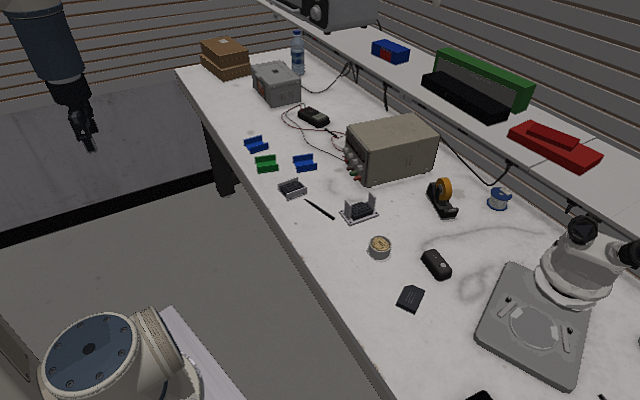

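View pics/side0.png

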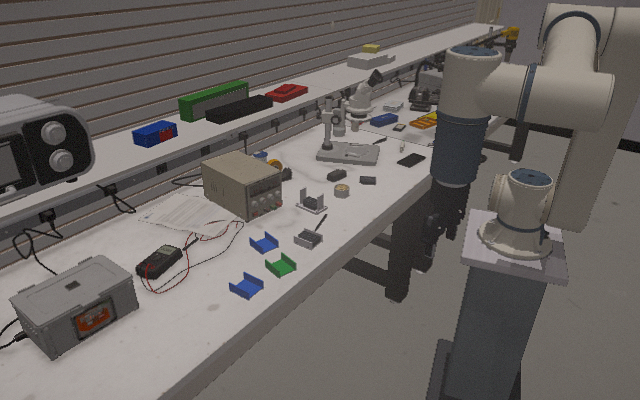

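Scene view: the holder with the tray is at about (292,188), the stacking base at (360,210) and the cover at (410,298). The tin is at (379,246), the spudger at (320,209), and the blue/green look-alikes are further left. Next I convert these pixels to world positions.

```bash
cat > h.py <<'E'
import numpy as np, cv2
from bench import *
DN=np.array
def ray(m,uv):
    n=cv2.undistortPoints(np.array([[uv]],float),m["mtx"],m["D"])[0,0]
    T=m["world_to_cam"]; R=T[:3,:3]; c=-R.T@T[:3,3]
    return c, R.T@np.array([n[0],-n[1],-1.])
def onz(m,uv,z):
    c,d=ray(m,uv); return c+d*(z-c[2])/d[2]
def proj(m,P):
    P=np.atleast_2d(P); T=m["world_to_cam"]; Q=P@T[:3,:3].T+T[:3,3]
    Q=Q*[1,-1,-1]
    return cv2.projectPoints(Q.reshape(-1,1,3),np.zeros(3),np.zeros(3),m["mtx"],m["D"])[0][:,0]
def down(yaw):
    # tool z down, tool y axis (jaw) at angle yaw in world
    y=np.array([np.cos(yaw),np.sin(yaw),0]); z=np.array([0,0,-1.]); x=np.cross(y,z)
    return np.column_stack([x,y,z])
E
python3 - <<'E'
from h import *
m=camera_model("scene")
for n,uv,z in [("holder",(292,188),.02),("base",(360,210),.02),("cover",(410,298),.014),("tin",(379,246),.03),("spud",(320,209),.005)]:
    print(n,onz(m,uv,z).round(3))
m=camera_model("wrist"); s=get_state()
T=m["world_to_cam"];c=-T[:3,:3].T@T[:3,3]
print(m["mtx"],m["D"]);print("cam in tool", s["ee_rot"].T@(c-s["tcp_pos"])); print("look in tool", s["ee_rot"].T@(T[:3,:3].T@[0,0,-1]),"right",s["ee_rot"].T@(T[:3,:3].T@[1,0,0]))
E
```

```text
holder [0.596 0.255 0.02 ]
base [0.67  0.049 0.02 ]
cover [ 0.536 -0.217  0.014]
tin [ 0.596 -0.077  0.03 ]
spud [0.603 0.142 0.005]
[[280.17245607   0.         319.55350275]
 [  0.         280.17245607 200.21357994]
 [  0.           0.           1.        ]] [-0.00677726  0.          0.          0.          0.        ]
cam in tool [ 0.06878869  0.0008584  -0.14265019]
look in tool [-2.75176632e-01 -9.96658070e-05  9.61393682e-01] right [1.33325739e-04 9.99999981e-01 1.41829446e-04]
```

```bash
cat >> h.py <<'E'
def look(xy,z,yaw,name):
    move_ptp(np.array([xy[0],xy[1],z]),down(yaw)); sleep(0.15)
    m=camera_model("wrist"); p,d=grab_frame("wrist")
    cv2.imwrite(f"pics/{name}.png",p); np.savez(f"pics/{name}.npz",d=d,p=p,**m)
    return m,p,d
def load(name):
    f=np.load(f"pics/{name}.npz"); return {k:f[k] for k in("mtx","D","world_to_cam")},f["p"],f["d"]
E
python3 - <<'E'
from h import *
for yaw in (-np.pi/2,np.pi/2):
  for n,xy in dict(h=(.596,.255),b=(.67,.049),c=(.536,-.217)).items(): print(yaw,n,ik(np.array([*xy,.16]),down(yaw)))
look((.59,.255),.16,-np.pi/2,"w_h")
print(get_state()["time_s"])
E
```

```text
-1.5707963267948966 h [ 0.64477155  0.47637258  0.25289167  0.         -1.34731542  0.92602478]
-1.5707963267948966 b [ 0.3049114   0.52385625  0.33060884  0.         -1.37754892  1.26588493]
-1.5707963267948966 c [-0.11439431  0.34050461  0.04452364  0.         -1.27481535  1.68519064]
1.5707963267948966 h [ 0.64477155  0.47637258  0.25289167  0.         -1.34731542 -2.21556788]
1.5707963267948966 b [ 0.3049114   0.52385625  0.33060884  0.         -1.37754892 -1.87570773]
1.5707963267948966 c [-0.11439431  0.34050461  0.04452364  0.         -1.27481535 -1.45640201]
2.025
```

View pics/w_h.png

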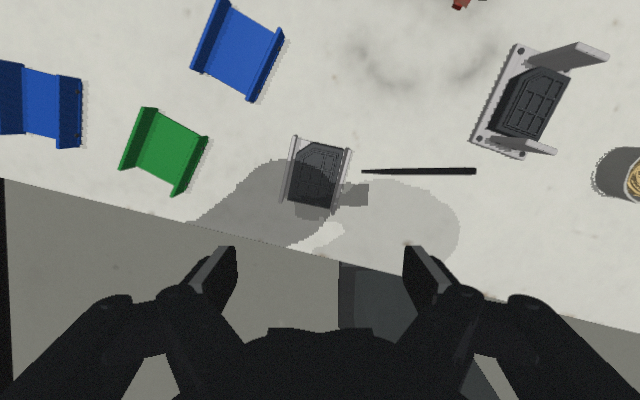

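Wrist view: the holder with the tray is at (318,173), the spudger at (420,171), and the base with the lower tray at (530,105). I enlarge both.

Run:
```python
from h import *
m,p,d=load("w_h")
c=p[120:225,265:375]; cv2.imwrite("pics/w_h_c1.png",cv2.resize(np.clip(c.astype(float)*1.5,0,255).astype(np.uint8),None,fx=5.5,fy=5.5,interpolation=cv2.INTER_CUBIC))
c=p[30:170,460:620]; cv2.imwrite("pics/w_h_c2.png",cv2.resize(np.clip(c.astype(float)*1.5,0,255).astype(np.uint8),None,fx=4,fy=4,interpolation=cv2.INTER_CUBIC))
```

```text
(no output)
```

View pics/w_h_c1.png

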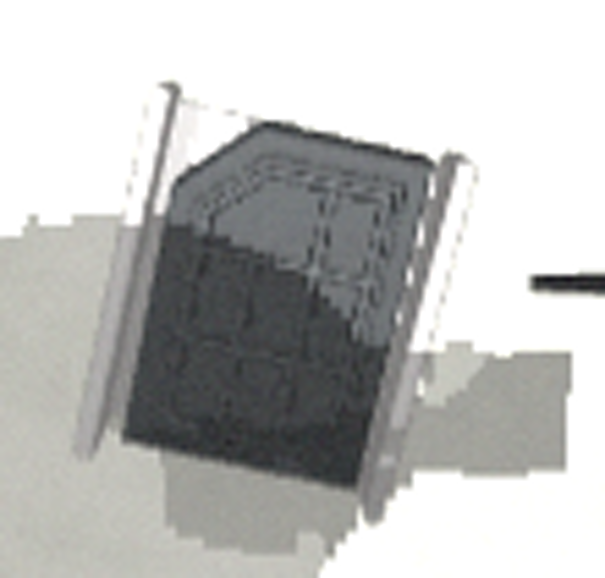

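View pics/w_h_c2.png

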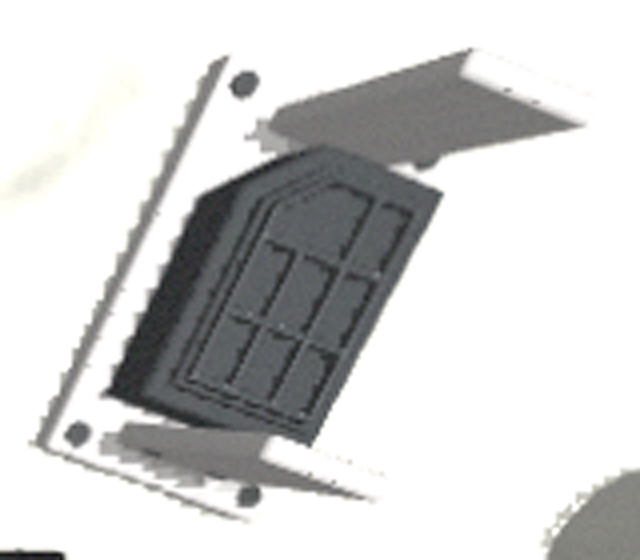

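```bash
cat >> h.py <<'E'
from scipy.optimize import least_squares
OUT=np.array([(-32,-23),(32,-23),(32,9),(18,23),(-32,23)])/1000. # outline corners, cut at +x,+y
STEP=None
def fit(m,uv,pts,z,x0):
    """uv list px, pts model xy, z world heights; returns x,y,yaw,resid px"""
    uv=np.array(uv,float); pts=np.array(pts); z=np.broadcast_to(z,len(pts))
    def f(q):
        c,s=np.cos(q[2]),np.sin(q[2])
        P=np.column_stack([q[0]+c*pts[:,0]-s*pts[:,1],q[1]+s*pts[:,0]+c*pts[:,1],z])
        return (proj(m,P)-uv).ravel()
    r=least_squares(f,x0); return r.x,r.fun.reshape(-1,2)
def uncrop(l,s,off): return [((u+.5)/s-.5+off[0],(v+.5)/s-.5+off[1]) for u,v in l]
E
python3 - <<'E'
from h import *
m,p,d=load("w_h")
uv=uncrop([(365,482),(125,435)],5.5,(265,120)); 
print([onz(m,u,.02).round(4) for u in uv])
q,r=fit(m,uncrop([(365,485),(430,170),(265,135),(175,195),(125,438)],5.5,(265,120)),OUT,.02,[.6,.255,-.2]); print(q.round(4),r.round(1).tolist())
q,r=fit(m,uncrop([(310,442),(440,192),(322,146),(210,195),(140,378)],4,(460,30)),OUT,.008+.016,[.67,.049,-.4]); print(q.round(4),r.round(1).tolist())
q=q
E
```

```text
[array([0.5695, 0.2435, 0.02  ]), array([0.5788, 0.2894, 0.02  ])]
[ 0.6031  0.2603 -0.2017] [[-0.7, 1.6], [1.1, -0.9], [-0.3, -1.1], [-0.4, -1.0], [0.2, 1.7]]
[ 0.6745  0.0565 -0.2871] [[-1.4, 2.7], [-0.6, -2.3], [-2.0, -1.7], [5.2, -2.9], [-1.4, 4.9]]
```

```bash
cat > crop.py <<'E'
import sys
from h import *
def crop(name,u0,v0,u1,v1,s,out,g=1.6):
    m,p,d=load(name); c=p[v0:v1,u0:u1]
    c=cv2.resize(np.clip(c.astype(float)*g,0,255).astype(np.uint8),None,fx=s,fy=s,interpolation=cv2.INTER_CUBIC)
    cv2.imwrite(f"pics/{out}.png",c)
E
python3 - <<'E'
from h import *
look((.603-.069,.260),.10,-np.pi/2,"o_h")
look((.606,.056),.13,-np.pi/2,"o_b")
look((.467,-.217),.10,-np.pi/2,"o_c")
print(get_state()["time_s"])
from crop import crop
for n,z in (("o_h",.02),("o_b",.024),("o_c",.014)):
    m,p,d=load(n); T=m["world_to_cam"]; c=-T[:3,:3].T@T[:3,3]; print(n,proj(m,[c[0],c[1],z]))
    cv2.imwrite(f"pics/{n}g.png",np.clip(p.astype(float)*1.3,0,255).astype(np.uint8))
    crop(n,250,50,390,190,4.2,n+"_c")
E
```

```text
5.1
o_h [[320.12737061 120.83669307]]
o_b [[319.76063522 120.02426318]]
o_c [[319.72512932 120.22503313]]
```

View pics/o_h_c.png

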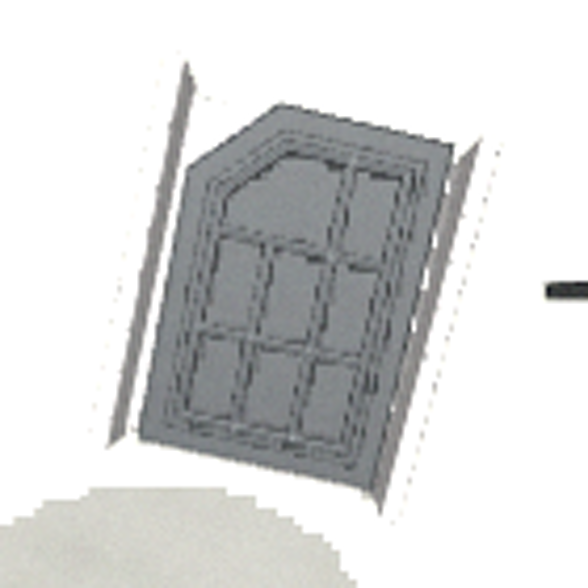

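View pics/o_b_c.png

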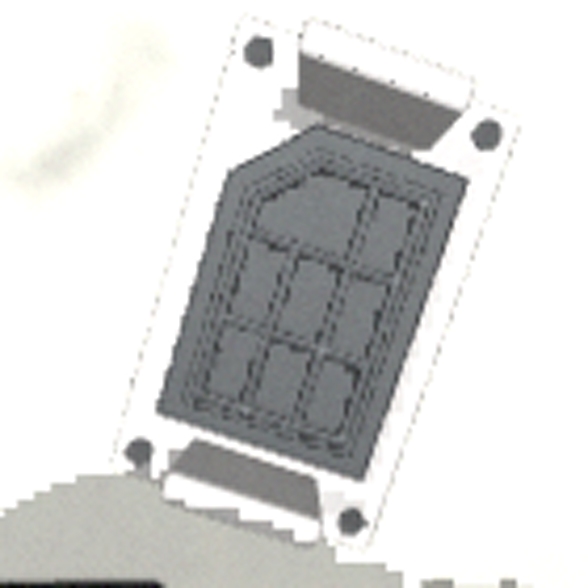

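View pics/o_cg.png

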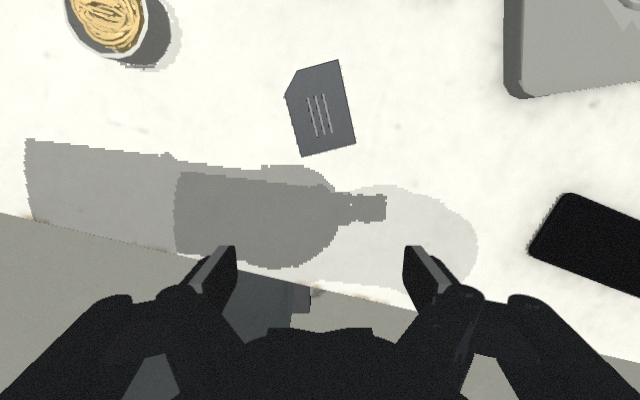

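Overhead views show all outlines clearly: the tray's cut corner is at upper left, the lower tray's at upper left, and the cover's at left of its upper end, around (295,75). I'll fit the outlines now.

```bash
cat >> h.py <<'E'
def fitmask(name,z,q0,thr=100,lo=None):
    m,p,d=load(name); g=p.max(2).astype(np.uint8)
    # predicted region dilated
    def poly(q,n=40):
        c,s=np.cos(q[2]),np.sin(q[2]); P=[]
        for a,b in zip(OUT,np.roll(OUT,-1,0)):
            P+= [a+(b-a)*t for t in np.linspace(0,1,n,endpoint=False)]
        P=np.array(P)
        return proj(m,np.column_stack([q[0]+c*P[:,0]-s*P[:,1],q[1]+s*P[:,0]+c*P[:,1],np.full(len(P),z)]))
    reg=np.zeros(g.shape,np.uint8); cv2.fillPoly(reg,[poly(q0).round().astype(int)],1)
    reg=cv2.dilate(reg,np.ones((17,17)))
    mk=((g<thr)&(reg>0)).astype(np.uint8)
    mk=cv2.morphologyEx(mk,cv2.MORPH_CLOSE,np.ones((3,3)));
    n,l,st,_=cv2.connectedComponentsWithStats(mk,connectivity=4); k=1+np.argmax(st[1:,4]); mk=(l==k).astype(np.uint8)
    ct=max(cv2.findContours(mk,cv2.RETR_EXTERNAL,cv2.CHAIN_APPROX_NONE)[0],key=len)[:,0].astype(float)
    from scipy.spatial import cKDTree
    def f(q):
        pg=poly(q).astype(np.float32).reshape(-1,1,2)
        # contour pixel centres lie ~0.5 px inside the border
        return [cv2.pointPolygonTest(pg,(float(a),float(b)),True)-0.5 for a,b in ct]
    r=least_squares(f,q0,loss="soft_l1",f_scale=0.5,x_scale=[.01,.01,.1],diff_step=1e-4)
    return r.x,np.sqrt(np.mean(np.array(f(r.x))**2)),mk,poly(r.x)
E
python3 - <<'E'
from h import *
import json
m,_,_=load("o_h")
q,r=fit(m,uncrop([(380,490),(452,145),(282,105),(187,170),(140,437)],4.2,(250,50)),OUT,.02,[.6,.255,-.2]); print(q.round(4),r.round(1).tolist())
m,_,_=load("o_b")
q2,r=fit(m,uncrop([(362,480),(467,182),(320,125),(230,172),(158,410)],4.2,(250,50)),OUT,.024,[.67,.055,-.3]); print(q2.round(4),r.round(1).tolist())
m,_,_=load("o_c")
q3,r=fit(m,[(355,143),(338,60),(299,71),(286,95),(302,156)],OUT,.014,[.54,-.21,.2]); print(q3.round(4),r.round(1).tolist())
for n,z,q0 in(("o_h",.02,q),("o_b",.024,q2),("o_c",.014,q3)):
    Q,e,mk,pl=fitmask(n,z,q0); print(n,Q.round(4),e)
    _,p,_=load(n); v=cv2.resize(p[50:190,250:390],None,fx=4,fy=4); cv2.polylines(v,[((pl-[250,50]+.5)*4-.5).round().astype(int)],True,(0,0,255)); cv2.imwrite(f"pics/{n}_f.png",v)
E
python3 -c "
import cv2,numpy as np
cv2.imwrite('pics/fits.png',cv2.resize(np.hstack([cv2.imread(f'pics/o_{k}_f.png') for k in 'hbc']),(800,267)))"
```

```text
[ 0.6037  0.2605 -0.2052] [[-0.8, 0.8], [1.2, -0.8], [-0.5, -0.8], [0.1, -0.5], [-0.1, 1.6]]
[ 0.6737  0.0537 -0.3279] [[0.1, 1.0], [1.1, -0.6], [-0.2, -0.5], [-0.3, -0.3], [-0.8, 0.7]]
[ 0.5436 -0.2164  0.242 ] [[1.8, 1.1], [1.3, -0.8], [-1.3, -0.7], [-1.2, -0.7], [-0.6, 1.7]]
o_h [ 0.6043  0.2608 -0.2705] 3.7901422284035178
o_b [ 0.6746  0.0537 -0.3212] 3.653799940750848
o_c [ 0.544  -0.2156  0.2486] 0.45859835721828746
```

View pics/fits.png

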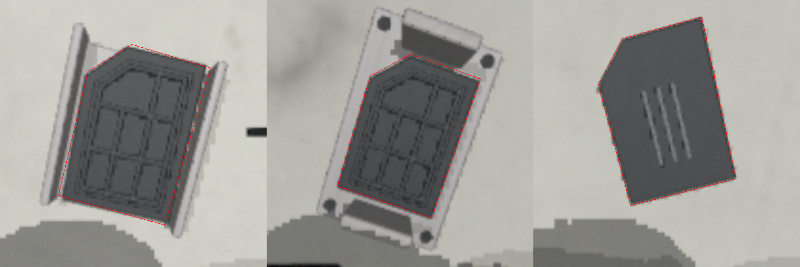

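Run:
```python
from h import *
for n,z,q0 in(("o_h",.02,[ 0.6037,0.2605,-0.2052]),("o_b",.024,[ 0.6737,0.0537,-0.3279]),("o_c",.014,[.544,-.2156,.2486])):
  for t in (75,80,85,90):
    Q,e,mk,pl=fitmask(n,z,q0,t); print(n,t,Q.round(4),round(e,2),mk.sum())
```

```text
o_h 75 [ 0.6073  0.2556 -0.2226] 10.57 1167
o_h 80 [ 0.6022  0.2598 -0.4804] 5.73 1965
o_h 85 [ 0.6     0.2617 -0.205 ] 3.43 2769
o_h 90 [ 0.6028  0.2589 -0.2681] 2.3 4303
o_b 75 [ 0.6702  0.0556 -0.2956] 3.5 2000
o_b 80 [ 0.6742  0.0537 -0.3248] 3.95 3464
o_b 85 [ 0.6748  0.0537 -0.3171] 3.5 4273
o_b 90 [ 0.6748  0.0537 -0.3174] 3.53 4291
o_c 75 [ 0.5481 -0.23    0.1078] 0.33 8
o_c 80 [ 0.5514 -0.2145  0.2391] 5.19 606
o_c 85 [ 0.5431 -0.2157  0.2579] 5.61 3960
o_c 90 [ 0.544  -0.2156  0.2494] 0.51 4746
```

Run:
```python
from h import *
m,p,d=load("o_c")
T=m["world_to_cam"]; s=get_state(); print(s["tcp_pos"],s["finger_gap"])
R=s["ee_rot"];t=s["tcp_pos"]
for y in(-.0425,.0425):
  for z in (0,-.013):
    for x in (-.011,.011):
      print(y,z,x,proj(m,t+R@[x,y,z]).round(0))
# depth points of finger
for uv in [(222,258),(230,262),(234,250),(234,280),(215,270),(205,285),(190,290)]:
    dd=d[uv[1],uv[0]]; 
    c,r=ray(m,uv); P=c+r*dd; print(uv,dd,(R.T@(P-t)).round(4))
```

```text
[ 0.46775811 -0.2162265   0.09997863] 0.0857199102187039
-0.0425 0 -0.011 [[244. 266.]]
-0.0425 0 0.011 [[241. 230.]]
-0.0425 -0.013 -0.011 [[238. 278.]]
-0.0425 -0.013 0.011 [[234. 240.]]
0.0425 0 -0.011 [[394. 266.]]
0.0425 0 0.011 [[397. 230.]]
0.0425 -0.013 -0.011 [[400. 278.]]
0.0425 -0.013 0.011 [[403. 240.]]
(222, 258) 0.123429745 [ 0.0102 -0.0426 -0.0311]
(230, 262) 0.13387337 [ 0.0034 -0.0424 -0.0222]
(234, 250) 0.14031276 [ 0.0061 -0.0424 -0.0147]
(234, 280) 0.1400587 [-0.0082 -0.0424 -0.0191]
(215, 270) 0.11481365 [ 0.0096 -0.0425 -0.0402]
(205, 285) 0.10386581 [ 0.0098 -0.0421 -0.0515]
(190, 290) 0.09908023 [ 0.0108 -0.0455 -0.0562]
```

Run:
```python
from h import *
q=(.6037,.2605,-.205); yaw=q[2]+np.pi
move_ptp(np.array([q[0],q[1],.09]),down(yaw))
print(get_state()["joints"].round(2))
print(movel(np.array([q[0],q[1],.001]),speed=.12,guard=15))
print(get_state()["tcp_pos"].round(4))
gripper_close(40); s=get_state(); print(s["finger_gap"],s["force"].round(1),s["time_s"])
m=camera_model("wrist"); p,d=grab_frame("wrist"); cv2.imwrite("pics/g1.png",p)
```

```text
[ 0.64  0.53  0.17  0.   -1.2  -0.85]
False
[0.6044 0.2608 0.0019]
0.062672299252256 [-1.   0.6  5.5] 8.5083
```

View pics/g1.png

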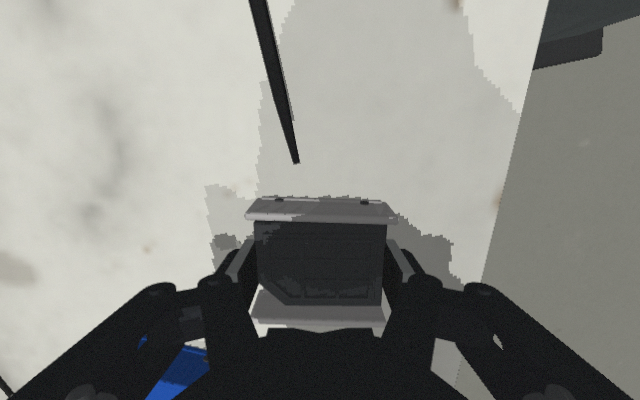

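The fingers hold the tray across its ends (255–388 px) with the gap at about 63 mm. Next I lift, carry and set down.

Run:
```python
from h import *
yaw=-.205+np.pi
movel(np.array([.6037,.2605,.09]),speed=.12)
s=get_state(); print(s["finger_gap"],s["force"].round(1))
move_ptp(np.array([.54,.04,.09]),down(-.325+np.pi))
sleep(.2); s=get_state(); print(s["joints"].round(2),s["finger_gap"],s["force"].round(2))
print(movel(np.array([.54,.04,.008]),speed=.12,guard=15))
print(movel(np.array([.54,.04,-.005]),speed=.02,guard=5))
s=get_state(); print(s["tcp_pos"].round(4),s["force"].round(2),s["finger_gap"],s["time_s"])
p,d=grab_frame("wrist"); cv2.imwrite("pics/g2.png",p)
p,d=grab_frame("side"); cv2.imwrite("pics/g2s.png",cv2.resize(p[130:270,230:430],None,fx=4,fy=4))
```

```text
0.06282436254584504 [ 0.2  0.2 -1.2]
[ 0.36  0.33 -0.17 -0.   -1.08 -0.69] 0.06273628430341797 [-0.22  0.48 -0.55]
False
True
[ 0.5401  0.04   -0.0017] [-1.6   0.22  5.37] 0.0626652141653009 11.9167
```

View pics/g2.png

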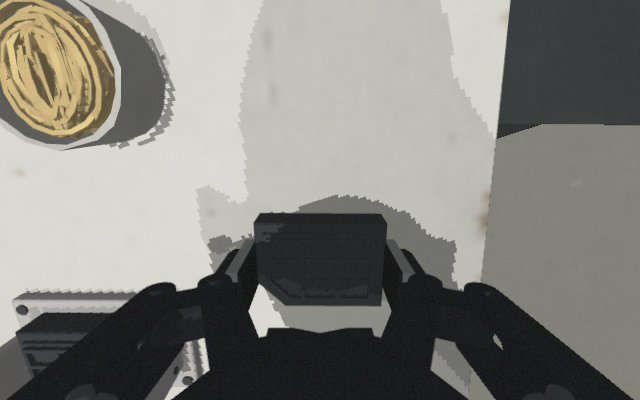

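View pics/g2s.png

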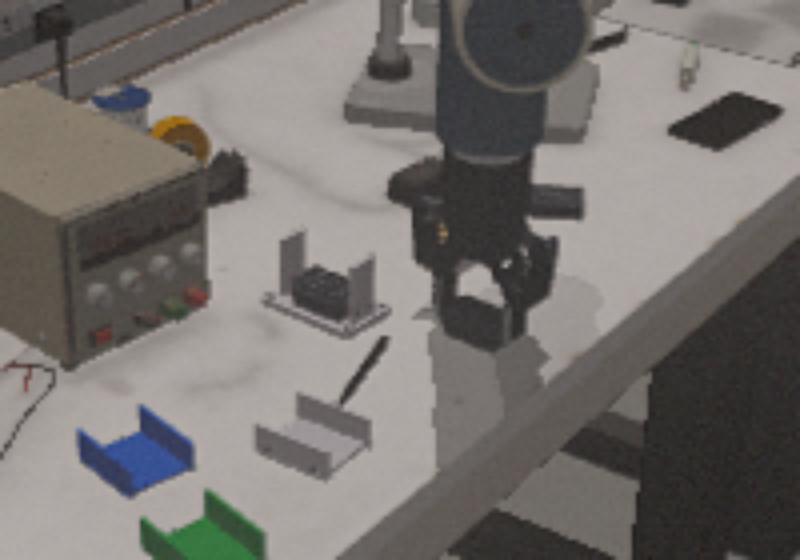

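The holder is empty, and the tray rests on the bench between the fingers. I release it and look at both the tray and the base with the same tool orientation.

Run:
```python
from h import *
from crop import crop
let_go(); sleep(.3)
movel(np.array([.54,.04,.08]),speed=.15)
ps=-.325-np.pi/2; tx=np.array([-np.sin(ps),np.cos(ps)])*.069
look(np.array([.54,.04])-tx,.10,ps,"t1")
look(np.array([.674,.054])-tx,.10+.024-.016,ps,"b1")
print(get_state()["time_s"])
for n in("t1","b1"): crop(n,250,50,390,190,5,n+"_c")
```

```text
15.7
```

View pics/t1_c.png

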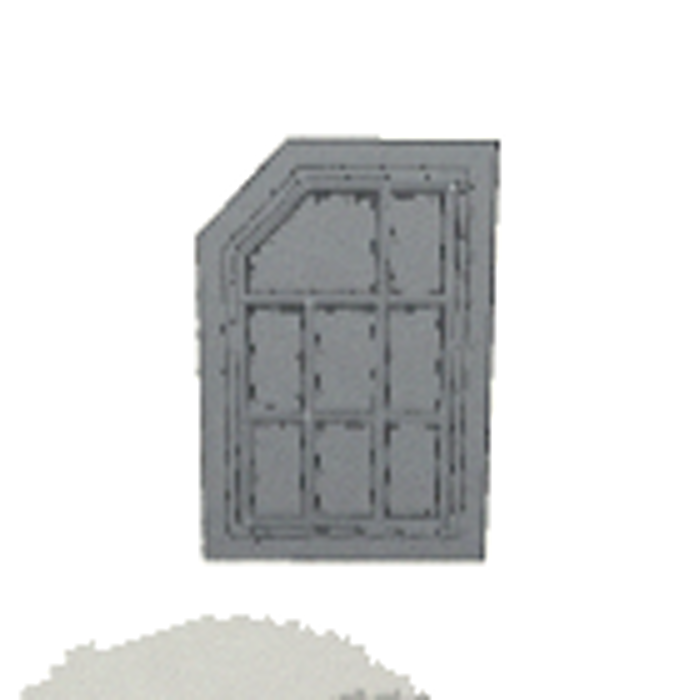

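View pics/b1_c.png

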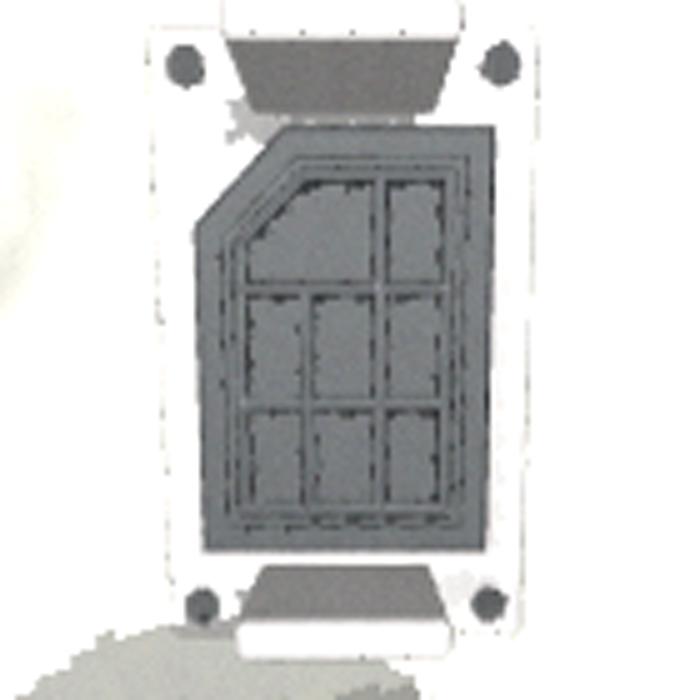

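Run:
```python
from h import *
m,_,_=load("t1")
q,r=fit(m,uncrop([(485,560),(499,141),(290,140),(196,235),(204,558)],5,(250,50)),OUT,.016,[.54,.04,-.325]); print(q.round(4),r.round(1).tolist())
m,_,_=load("b1")
q2,r=fit(m,uncrop([(487,550),(495,127),(288,127),(194,222),(204,549)],5,(250,50)),OUT,.024,[.674,.054,-.325]); print(q2.round(4),r.round(1).tolist())
print(fitmask("t1",.016,q,100)[:2])
print(fitmask("b1",.024,q2,88)[:2])
c,s=np.cos(.325),-np.sin(.325)
print("known offset along tray x of meas-minus-true:",(q[:2]-[.5401,.04])@[c,s],"y",(q[:2]-[.5401,.04])@[-s,c])
```

```text
[ 0.5388  0.04   -0.3347] [[0.3, 1.0], [0.5, -0.6], [-0.5, -0.8], [-0.0, -0.1], [-0.3, 0.9]]
[ 0.6739  0.0537 -0.3267] [[-0.0, 0.5], [0.8, -0.5], [-0.6, -0.6], [0.0, 0.3], [-0.2, 0.6]]
(array([ 0.53891247,  0.04013983, -0.33480536]), np.float64(0.5571539799321974))
(array([ 0.67469097,  0.05370763, -0.31994689]), np.float64(3.253717581348108))
known offset along tray x of meas-minus-true: -0.0012413311711908718 y -0.0003932774814556175
```

Run:
```python
from h import *
from crop import crop
g=(.540,.0397); yj=-.3347-np.pi/2
move_ptp(np.array([*g,.07]),down(yj))
print(movel(np.array([*g,.0]),speed=.12,guard=15))
gripper_close(40); s=get_state(); print(s["tcp_pos"].round(4),s["finger_gap"],s["force"].round(1))
let_go(); 
movel(np.array([*g,.07]),speed=.15)
ps=-.325-np.pi/2; tx=np.array([-np.sin(ps),np.cos(ps)])*.069
look(np.array([.54,.04])-tx,.10,ps,"t2")
print(get_state()["time_s"])
crop("t2",250,50,390,190,5,"t2_c")
print(fitmask("t2",.016,[.5389,.04,-.335],100)[:2])
```

```text
False
[0.5406 0.0399 0.0009] 0.044778907966309435 [-1.4  0.2  5.6]
19.0333
(array([ 0.53891683,  0.03950258, -0.33414228]), np.float64(0.4593771533645206))
```

View pics/t2_c.png

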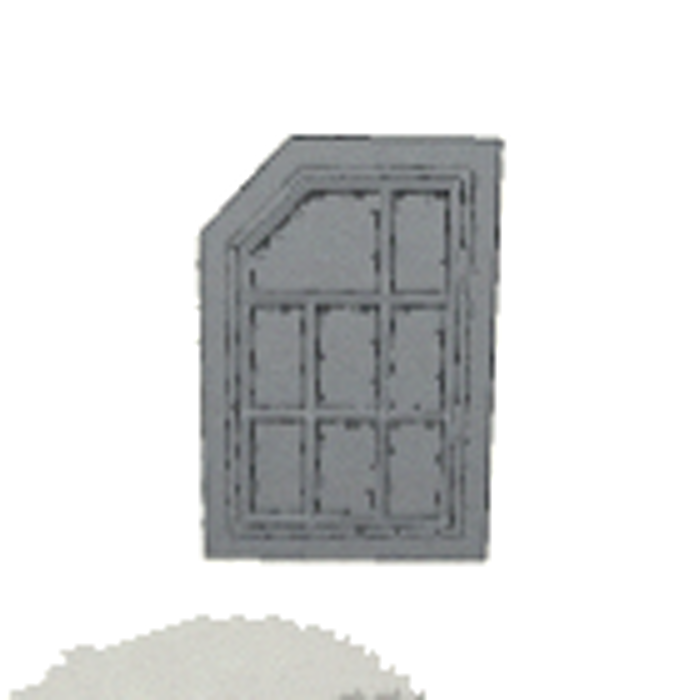

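Run:
```python
from h import *
m,_,_=load("t2")
q,r=fit(m,uncrop([(487,558),(502,140),(293,137),(201,232),(205,557)],5,(250,50)),OUT,.016,[.54,.04,-.325]); print(q.round(4),r.round(1).tolist())
# overlay of base fit + spacing check via inner step corners (z step top 20.5, inset 9 / 4.5)
s=get_state(); print(s["tcp_pos"].round(4))
ps=-.325-np.pi/2; tx=np.array([-np.sin(ps),np.cos(ps)])*.069
print((np.array([.54,.04])-tx).round(4))
```

```text
[ 0.5387  0.0393 -0.3381] [[0.4, 1.3], [0.8, -0.8], [-0.4, -0.8], [-0.5, -0.1], [-0.3, 0.8]]
[0.4747 0.0617 0.099 ]
[0.4746 0.062 ]
```

Run:
```python
from h import *
g=(.540,.0397); yj=-.3347-np.pi/2
move_ptp(np.array([*g,.05]),down(yj))
movel(np.array([*g,.0]),speed=.1,guard=15)
gripper_close(40); s=get_state(); print(s["tcp_pos"].round(4),s["finger_gap"])
movel(np.array([*g,.10]),speed=.15)
b=(.6753,.0540); yb=-.322-np.pi/2
move_ptp(np.array([*b,.10]),down(yb))
movel(np.array([*b,.034]),speed=.1,guard=15)
sleep(.2); s=get_state(); print(s["tcp_pos"].round(4),s["force"].round(2),s["finger_gap"],s["time_s"])
print(movel(np.array([*b,.0225]),speed=.015,guard=6))
s=get_state(); print(s["tcp_pos"].round(4),s["force"].round(2),s["torque"].round(2),s["finger_gap"],s["time_s"])
p,d=grab_frame("wrist"); cv2.imwrite("pics/s1.png",p)
p,d=grab_frame("side"); cv2.imwrite("pics/s1s.png",cv2.resize(p[160:240,270:370],None,fx=7,fy=7,interpolation=cv2.INTER_CUBIC))
```

```text
[0.5406 0.0398 0.0008] 0.04509164483989485
[0.6758 0.0541 0.0349] [ 0.07 -0.92 -0.63] 0.04511189613095684 23.0
True
[0.6752 0.054  0.0248] [-0.41 -0.08  4.37] [ 0.17  0.18 -0.04] 0.044916897178244715 23.6083
```

View pics/s1s.png

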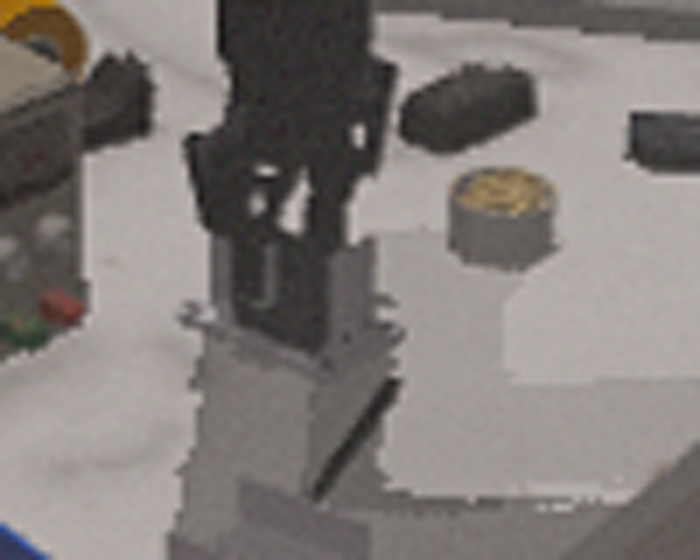

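View pics/s1.png

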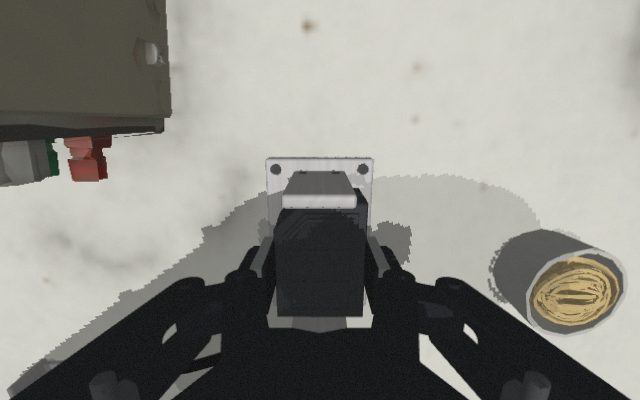

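The tool went down 24.0 mm relative to the bench grip, exactly the seated height. I release and check from above, going on to re-view the cover.

Run:
```python
from h import *
from crop import crop
let_go(); sleep(.25)
b=(.6753,.0540)
movel(np.array([*b,.11]),speed=.15)
ps=-.325-np.pi/2; tx=np.array([-np.sin(ps),np.cos(ps)])*.069
look(np.array([.674,.054])-tx,.124,ps,"b2")
crop("b2",250,50,390,190,5,"b2_c")
p,d=grab_frame("side"); cv2.imwrite("pics/s2s.png",cv2.resize(p[160:240,270:370],None,fx=7,fy=7,interpolation=cv2.INTER_CUBIC))
print(get_state()["time_s"])
```

```text
25.8083
```

View pics/b2_c.png

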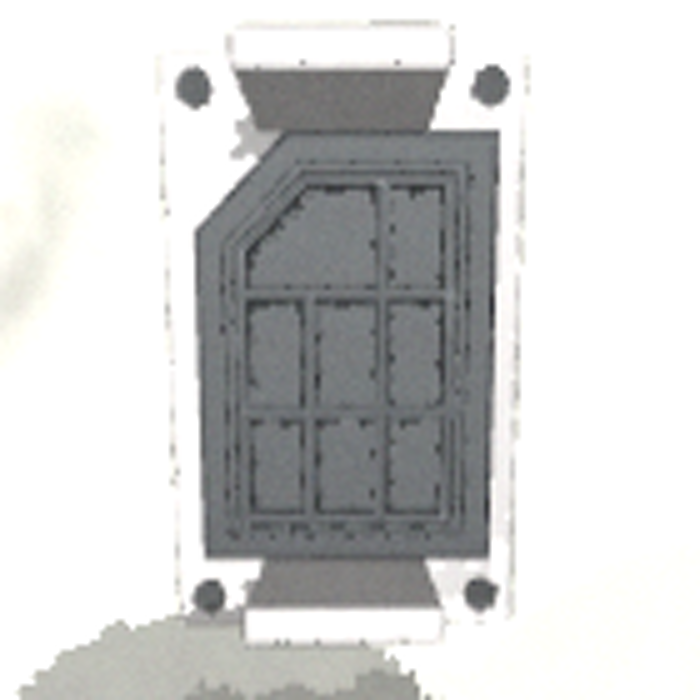

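View pics/s2s.png

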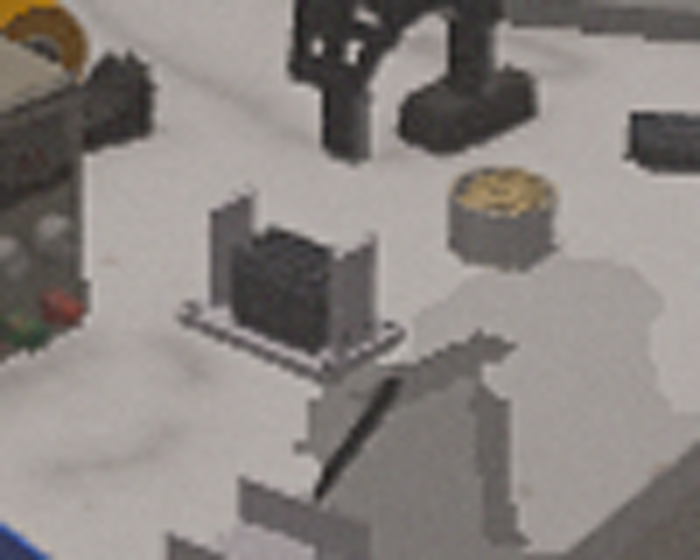

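Run:
```python
from h import *
from crop import crop
q0=np.array([.544,-.2156,.249]); ps=q0[2]-np.pi/2; tx=np.array([-np.sin(ps),np.cos(ps)])*.069
move_ptp(np.array([*(q0[:2]-tx),.16]),down(ps))
look(q0[:2]-tx,.098,ps,"c1"); print(get_state()["time_s"])
crop("c1",250,50,390,190,5,"c1_c")
print(fitmask("c1",.014,q0,100)[:2])
m,_,_=load("b2")
q2,r=fit(m,uncrop([(489,557),(498,131),(288,131),(197,232),(207,556)],5,(250,50)),OUT,.040,[.674,.054,-.325]); print(q2.round(4),r.round(1).tolist())
print(fitmask("b2",.040,q2,85)[:2])
```

```text
27.6417
(array([ 0.54398615, -0.2156337 ,  0.25090374]), np.float64(0.4932325653341762))
[ 0.6735  0.0533 -0.3228] [[0.4, 0.5], [0.7, -0.4], [-0.4, -0.3], [-0.4, -0.4], [-0.4, 0.8]]
(array([ 0.67377975,  0.05355426, -0.31799456]), np.float64(4.758717495581235))
```

View pics/c1_c.png

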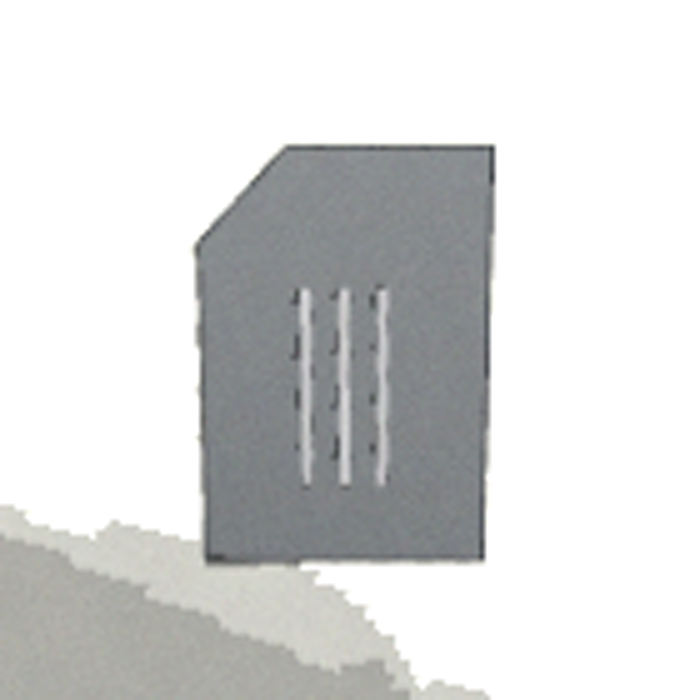

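Run:
```python
from h import *
m,_,_=load("c1")
q,r=fit(m,uncrop([(486,562),(495,147),(289,146),(197,243),(205,561)],5,(250,50)),OUT,.014,[.544,-.2156,.25]); print(q.round(4),r.round(1).tolist())
def bias(y): return .0011*np.array([np.cos(y),np.sin(y)])+.0008*np.array([-np.sin(y),np.cos(y)])
g=q[:2]+bias(q[2]); yj=q[2]-np.pi/2
t=np.array([.6736,.0534]); b=t+bias(-.3228); yb=-.3228-np.pi/2; print(g.round(4),b.round(4))
move_ptp(np.array([*g,.06]),down(yj))
print(movel(np.array([*g,.0]),speed=.1,guard=15))
gripper_close(40); s=get_state(); print(s["tcp_pos"].round(4),s["finger_gap"])
movel(np.array([*g,.13]),speed=.15)
s=get_state(); print(s["finger_gap"])
move_ptp(np.array([*b,.13]),down(yb))
movel(np.array([*b,.051]),speed=.1,guard=15)
sleep(.2); s=get_state(); print(s["tcp_pos"].round(4),s["force"].round(2),s["finger_gap"],s["time_s"])
print(movel(np.array([*b,.0385]),speed=.015,guard=6))
s=get_state(); print(s["tcp_pos"].round(4),s["force"].round(2),s["torque"].round(2),s["finger_gap"],s["time_s"])
p,d=grab_frame("wrist"); cv2.imwrite("pics/s3.png",p)
p,d=grab_frame("side"); cv2.imwrite("pics/s3s.png",cv2.resize(p[160:240,270:370],None,fx=7,fy=7,interpolation=cv2.INTER_CUBIC))
```

```text
[ 0.5439 -0.2159  0.2478] [[-0.0, 0.7], [0.6, -0.5], [-0.5, -0.5], [-0.1, -0.3], [-0.0, 0.8]]
[ 0.5448 -0.2149] [0.6749 0.0538]
False
[ 0.5454 -0.215   0.0007] 0.04486090351888404
0.04502679743126175
[0.6753 0.054  0.0518] [-0.02  0.46 -0.47] 0.04473781881831709 32.5583
True
[0.6747 0.0538 0.0408] [-0.1   0.72  4.5 ] [0.18 0.28 0.02] 0.04484037628169175 33.225
```

View pics/s3s.png

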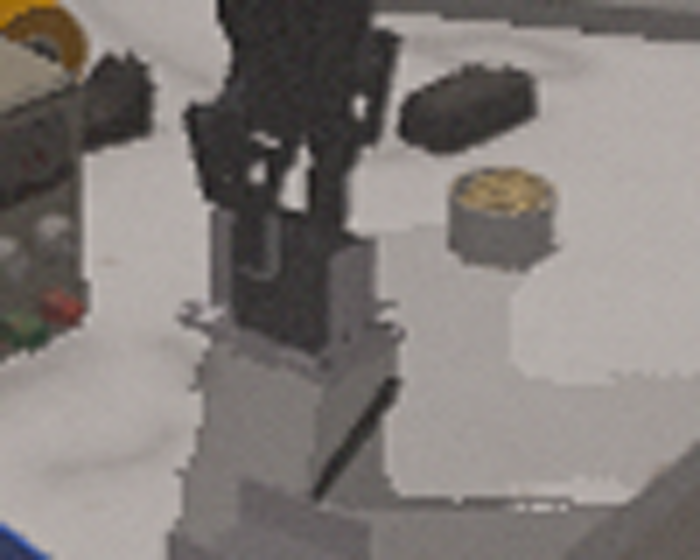

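The cover bottomed 40.1 mm above its bench grip, against a seated height of 40. I release and check.

Run:
```python
from h import *
from crop import crop
let_go(); sleep(.25)
movel(np.array([.6749,.0538,.13]),speed=.15)
ps=-.325-np.pi/2; tx=np.array([-np.sin(ps),np.cos(ps)])*.069
look(np.array([.674,.054])-tx,.138,ps,"b3")
crop("b3",250,50,390,190,4,"b3_c")
p,d=grab_frame("side"); v=cv2.resize(p[160:240,270:370],None,fx=5,fy=5,interpolation=cv2.INTER_CUBIC)
a=cv2.imread("pics/b3_c.png"); h=max(a.shape[0],v.shape[0])
pad=lambda x:cv2.copyMakeBorder(x,0,h-x.shape[0],0,0,cv2.BORDER_CONSTANT)
o=np.hstack([pad(a),pad(v)]); print(o.shape); cv2.imwrite("pics/b3_o.png",cv2.resize(o,(800,int(h*800/o.shape[1]))))
# depth flatness of the cover top
m,p,d=load("b3"); P=[]
for u in range(300,340,3):
  for vv in range(85,155,3):
    c,r=ray(m,(u,vv)); P.append(c+r*d[vv,u])
P=np.array(P); A=np.column_stack([P[:,:2]-P[:,:2].mean(0),np.ones(len(P))]); print("top plane",np.linalg.lstsq(A,P[:,2],rcond=None)[0].round(4))
print(fitmask("b3",.054,[.6737,.0535,-.32],90)[:2],get_state()["time_s"])
```

```text
(560, 1060, 3)
top plane [-0.0037  0.0023  0.0548]
(array([ 0.67421561,  0.05310138, -0.3128913 ]), np.float64(3.8969443878964825)) 35.4417
```

View pics/b3_o.png

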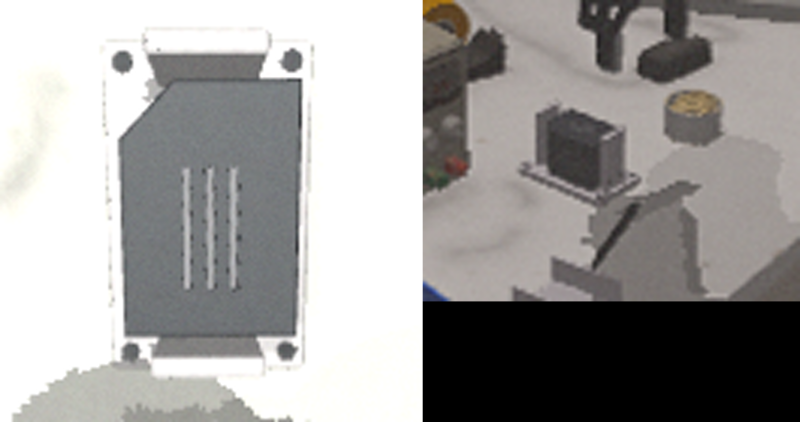

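The cover's top plane is at 54.8 mm (54 expected) and level within 0.005 rad. Its cut corner is at upper left, matched with the tray below, and the tin and spudger look unmoved. I'm handing the job in.

Run:
```python
from h import *
sleep(.3); sign_off(); print(get_state()["time_s"])
```

```text
the job is handed in; nothing more can be done
the job is handed in; nothing more can be done
```

I stacked the tray and the cover on the stacking base and handed the job in at about 36 s of the 67 s allowed; no verdict is reported.

**What I did:**
- I took the tray out of the holder by its ends, set it down on the clear bench and let go.
- I gripped it by its long sides once on the bench and released it again, to measure the wrist camera's offset of about 1.3 mm.
- I then gripped it again and stacked it on the lower tray with the cut corners matched.
- The cover went on top the same way, gripped by its long sides.

**What the checks showed:**
- **Heights:** the tray bottomed 24.0 mm and the cover 40.1 mm above their bench grips; fully seated is 24 and 40 mm.
- **Level and alignment:** the cover's top is level within 0.005 rad, at 54.8 mm measured against 54 mm expected. The last pictures show the cut corners over each other.
- **Bystanders:** the tip tin and the spudger look unmoved in the last picture; I did not measure them.

**One check was weak:** the automatic outline fit over the base and holder gave large errors (3–5 px) because of shaded metal next to the tray. For those spots I used corners read by hand, which fitted within about 1 to 2 px. The final stack got only this automatic fit. It agreed with the tray's position to about 0.6 mm.

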